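Hang up the basket, then gather the nuts in the spout corner of the tote

ROBOT

A 6-joint arm with a two-finger parallel gripper is mounted at the origin on the work surface; the furniture and walls round the work are solid. World frame = base frame: x ahead of the robot, y to its left, z up, the work surface at z = 0. Lengths are in m, angles in rad, forces in N, time in s.
With the tool pointing down it reaches from about 0.35 to 0.975 m from the base axis. Payload 4.9 kg.
Tool frame: the origin (TCP) lies at the very end of the fingers, on their centre line; the grasp point (between the pads) lies 19 mm behind it; z points along the fingers, y is the line along which they close (so a half turn about z gives the same grasp; the last joint's range is limited). The gripper opens to 85 mm and grips with 20 to 120 N. Pads are 22 mm wide; open, the fingers measure 114 mm over their backs; the gripper's body (76 mm by 85 mm) begins 54 mm behind the grasp point. The pads swing forward as they close: fully open they stand 13 mm farther back than shut.
Start: joints at [-1.352, 0.053, 1.613, -0, 1.476, -0.119], TCP at [0.207, -0.59, 0.231] pointing down, gripper open.
Joint ranges: [-3.01, 3.01], [-1.01, 2.22], [0.06, 2.58], [-1.02, 4.17], [0.09, 2.62], [-3.14, 3.14]. Speed limits (rad/s): [2.57, 2.57, 3.14, 3.14, 3.14, 3.14].

INTERFACE

Orientations are given as a unit quaternion [w, x, y, z].
In Python, from plant import manip, vision, order gives the robot as it stands.
- The arm moves only by the tool play_rows, never from a script. Its argument "steps" is a list that holds one entry, the list of rows, each a list of 6 numbers: the shift along the tool's x, y, z in mm, then the turn, a rotation vector about the tool's x, y, z in degrees. A call has 1 to 12 rows; each row is the pose to reach, as a shift and turn from the pose commanded when the call began, along the tool's axes at that moment; what a row does not reach only later rows make up. A row lasts 1/12 s, in which the tool goes at most 41.7 mm and 7.16 degrees, less where a joint would pass 70% of its speed; a pose out of reach is approached as far as the arm can. A call with a gripper value outside its range is refused whole. "claw" is the gripper's target within -1 to 1 (fully open at 1, half-way at 0, shut at -1), set as the call begins (left out, the last holds). The fingers move at their own pace and stop on an object; the grip force is fixed at half the most. Time passes only in rows, so rows that repeat a pose let the fingers close. It gives the time, the measured TCP pose, the force, the opening and the grip force at its end, in the units of the state.
- manip.state(): the state, without advancing time (a new reading comes with each control period).
- vision.grab_frame(name): name is "scene" or "top" or "wrist"; returns (picture, depth): 400x640x3 uint8, blue, green, red; 400x640 float32, m along the optical axis (not along the pixel's ray), 0 where there is no reading.
- vision.camera_info(name): a dict with "K" (3x3 intrinsics, pixels), "eye" and "orientation" of the camera in the world; the wrist camera has in their place "T_tool_cam" (4x4, takes a point from camera to tool coordinates, whose origin is the TCP and whose axes are the flange's). Camera axes: x right, y down, z forward; pixel columns grow to the right and rows downward; lengths in m; the calibration is good to about 2 mm. A picture is of the moment at which its call begins: read the wrist's pose just before it. camera_info takes no time and is no camera call.
- order.job_done(): hands the job in; it is judged then, once.
The state is a dict: "time": time; "joint_pos": joint angles; "joint_vel": joint speeds; "joint_efforts": joint torques, N m; "tool_pos": TCP position; "tool_rot": TCP orientation; "contact_force": force on the tool from outside, world axes, zero at the start; "ft_torque": the same for the moment, N m; "gripper_width": opening from 0.0 (shut) to 1.0 (fully open); "grasp_force": force on a finger pad.
Only numpy, scipy, OpenCV 4.12 (cv2) and the standard library are available. Lean on these libraries where they do the work, as an engineer would, in place of code of your own. Each camera call takes 0.05 s, during which the arm holds its last target. There are 200 camera calls.

TASK

Lift the small basket out of the parts tote and hang it by its bail on the two-prong hanger, and let go of it there. Then take the tote by its bar handle, lift it clear of the bench and tilt it, by about thirty degrees, until all four nuts have slid together into the corner with the pouring spout, spilling none and leaving the other things on the bench alone. Finish while still holding the tote in the air, tilted and still, with the nuts in that corner.

Things in the scene. Friction and masses are not known exactly. Their poses are not given: they have to be found in the camera images.
- tote: Open grey sheet-metal tote standing on the bench, 270 (x) x 150 (y) mm, 0.3 to 0.6 kg; floor and walls 4 mm thick, walls 48 mm high (36 at the spout). Its corner at own -x, +y has a small pouring lip outside. A wooden bar handle spans it along y at mid-length (x = 0): 16 mm wide (x), 22 mm high, on uprights at the long walls. Origin: centre of its underside, z up.
- tote_grip (a point): Centre of the tote's bar handle, 118 mm above the tote's origin; the tote's axes (bar along y).
- spout_corner (a point): The inner corner of the tote at the spout, at floor level: at (-131, 71, 4) mm in the tote's frame.
- spout_foot (a point): The outermost lower corner of the tote under the spout: at (-135, 75, 0) mm in the tote's frame.
- basket: Small empty steel basket, 86 (x) x 56 (y) mm, 36 mm deep, 0.1 to 0.2 kg. Its fixed bail is a wooden bar 86 mm along x, 10 mm wide (y), 12 mm high, on two end straps with 80 mm free between them; top at 112 mm. Starts upright on the floor of the tote's spout half, x roughly along the tote's x. Origin: centre of its underside, z up.
- basket_grip (a point): Centre of the basket's bail bar, 106 mm above the basket's origin; the basket's axes (bar along x).
- nut_0: Steel hex nut, 19 mm across flats, 10 mm high, 20 g; origin: centre of its underside. Starts flat on the tote's floor in the half without the spout. Lightly oiled, friction about 0.2 on the tote: starts to slide at 12 degrees of tilt, needs 25 or more to slide on along a wall into a corner.
- nut_1: Steel hex nut, 19 mm across flats, 10 mm high, 20 g; origin: centre of its underside. Starts flat on the tote's floor in the half without the spout. Lightly oiled, friction about 0.2 on the tote: starts to slide at 12 degrees of tilt, needs 25 or more to slide on along a wall into a corner.
- nut_2: Steel hex nut, 19 mm across flats, 10 mm high, 20 g; origin: centre of its underside. Starts flat on the tote's floor in the half without the spout. Lightly oiled, friction about 0.2 on the tote: starts to slide at 12 degrees of tilt, needs 25 or more to slide on along a wall into a corner.
- nut_3: Steel hex nut, 19 mm across flats, 10 mm high, 20 g; origin: centre of its underside. Starts flat on the tote's floor in the half without the spout. Lightly oiled, friction about 0.2 on the tote: starts to slide at 12 degrees of tilt, needs 25 or more to slide on along a wall into a corner.
- hanger: Fixed two-prong hanger stand. Two level steel prongs, 7 mm thick, 54 mm apart between centres (along its y), run from the post to the stand's -x, towards the robot: tops at 145 mm, level part 80 mm long, ends 41 mm before the seat turn up to 164 mm. The basket is wider than their gap, so its bail must come in level over the ends from -x. Origin: on the bench, 14 mm before the post; z up.
- hanger_seat (a point): Where the bail bar shall rest: midway between the prongs, at the height of their tops, at (-42, 0, 145) mm in the stand's frame; the stand's axes. The hung bar lies across both prongs, along this y, its centre 6 mm above this point.
- wax_tin: Bystander: round tin with a lid, 63 mm across, 35 mm high; origin: centre of its underside.
- masking_tape: Bystander: roll of tape lying flat, 104 mm across, 25 mm high; origin: centre of its underside.
- tape_measure: Bystander: pocket tape measure, 36 x 79 x 65 mm high; origin: centre of its underside.
- screwdriver: Bystander: screwdriver lying on the bench, 206 mm long (its y), 26 mm wide; origin: middle of its underside.
Mind the look-alikes: they are no part of the job. What is shaped like the basket but green is not meant.

How it is judged:
On the way:
1. the basket hangs by its bail on both prongs, let go, while the tote still stands on the bench with the nuts in it (x of basket_grip in the frame of hanger_seat between -0.03 and 0.03 m and y of basket_grip in the frame of hanger_seat between -0.02 and 0.02 m and z of basket_grip in the frame of hanger_seat between 0.001 and 0.014 m and angle between basket's own z axis and vertical below 0.25 rad and linear speed of basket below 0.03 m/s and contact force between the fingers and basket below 0.2 N and contact force between basket and hanger above 0.5 N and height (world z) of tote below 0.015 m and angle between tote's own z axis and vertical below 0.1 rad and distance between each of nut_0, nut_1, nut_2, nut_3 and tote below 0.16 m), for 0.3 s.
At the end, for the whole second after the job is handed in: Basket hung by its bail on both prongs, upright, still, untouched. Tote held by the fingers, spout corner over 15 mm above the bench, tilted 17 to 50 degrees, still; all four nuts at rest, each within 90 mm of the inner spout corner (x of basket_grip in the frame of hanger_seat between -0.03 and 0.03 m and y of basket_grip in the frame of hanger_seat between -0.02 and 0.02 m and z of basket_grip in the frame of hanger_seat between 0.001 and 0.014 m and angle between basket's own z axis and vertical below 0.25 rad and linear speed of each of basket, tote, nut_0, nut_1, nut_2, nut_3 below 0.03 m/s and contact force between the fingers and basket below 0.2 N and contact force between basket and hanger above 0.5 N and height (world z) of spout_foot above 0.015 m and angle between tote's own z axis and vertical between 0.3 and 0.87 rad and contact force between the fingers and tote above 1 N and distance between each of nut_0, nut_1, nut_2, nut_3 and spout_corner below 0.09 m); the arm keeps its last pose, push and grip.
It fails at once if a bystander on the bench is shifted by more than 40 mm (distance of any of wax_tin, masking_tape, tape_measure, screwdriver from where it was at the start of the episode above 0.04 m).
It fails at once if a nut is spilled from the tote (distance between any of nut_0, nut_1, nut_2, nut_3 and tote above 0.2 m).
It also fails if it takes over 64 s, if anything falls off the work surface, if the arm or the gripper's body presses on something with over 40 N, if the wrist force passes 120 N, or if a joint passes its speed limit or range.

## Working session

There is one attempt and no reset: what is moved stays moved. The work goes in short steps, Python scripts to look and compute and a tool call to move; the robot and the scene stay as the last step left them, time stands still between calls to the robot, and variables do not carry over. Pictures are saved under pics/ and viewed, at most 10 in all, crops included, and the job is handed in when it is done.

Besides the shell and the picture viewer there is one more tool, called after "Emit:" as a command line: name --argument value ..., lists and objects as JSON in quotes. play_rows: Moves the arm, as the interface text tells. Its arguments: {"type":"object","properties":{"steps":{"type":"array"},"claw":{"type":"number"}},"required":["steps"]}

```bash
ls; mkdir -p pics
cat > h.py <<'E'
import numpy as np, cv2
from scipy.spatial.transform import Rotation as R
from plant import manip, vision, order
def rot(q): return R.from_quat([q[1],q[2],q[3],q[0]])
def tool():
    s=manip.state(); T=np.eye(4); T[:3,:3]=rot(s['tool_rot']).as_matrix(); T[:3,3]=s['tool_pos']; return T
def cam(name):
    c=vision.camera_info(name); K=np.array(c['K'])
    if name=='wrist': return K, tool()@np.array(c['T_tool_cam'])
    T=np.eye(4); o=np.array(c['orientation'])
    T[:3,:3]=rot(o).as_matrix() if o.size==4 else o; T[:3,3]=c['eye']; return K,T
def cloud(name):
    K,T=cam(name); im,d=vision.grab_frame(name)
    v,u=np.mgrid[:d.shape[0],:d.shape[1]]
    P=np.stack([(u-K[0,2])/K[0,0]*d,(v-K[1,2])/K[1,1]*d,d],-1)
    return im,d,P@T[:3,:3].T+T[:3,3]
E
python3 - <<'E'
from h import *
for n in ('top','scene'):
    im,d,P=cloud(n); cv2.imwrite(f'pics/{n}0.png',im); np.savez(f'{n}0.npz',im=im,d=d,P=P)
    K,T=cam(n); print(n,K.tolist(),T.round(3).tolist())
print(vision.camera_info('wrist')); print(manip.state())
E
```

```text
pics
top [[369.25615610491593, 0.0, 321.98271031897247], [0.0, 369.25615610491593, 196.13137606815886], [0.0, 0.0, 1.0]] [[-0.009, -0.984, 0.178, 0.348], [-1.0, 0.012, 0.013, 0.064], [-0.015, -0.178, -0.984, 1.03], [0.0, 0.0, 0.0, 1.0]]
scene [[471.4435387971753, 0.0, 317.5880177927722], [0.0, 471.4435387971753, 198.45425799108148], [0.0, 0.0, 1.0]] [[-0.602, -0.582, 0.546, -0.154], [-0.798, 0.427, -0.425, 0.569], [0.015, -0.692, -0.722, 0.968], [0.0, 0.0, 0.0, 1.0]]
{'K': array([[327.4654504 ,   0.        , 317.81706878],
       [  0.        , 327.4654504 , 197.731602  ],
       [  0.        ,   0.        ,   1.        ]]), 'T_tool_cam': array([[ 9.58752896e-05, -9.57647170e-01, -2.87944247e-01,
         7.37977847e-02],
       [ 9.99999991e-01,  1.17833430e-04, -5.89265535e-05,
         9.36685064e-04],
       [ 9.03603054e-05, -2.87944238e-01,  9.57647173e-01,
        -1.42215578e-01],
       [ 0.00000000e+00,  0.00000000e+00,  0.00000000e+00,
         1.00000000e+00]])}
{'time': 0.1, 'joint_pos': array([-1.35202578e+00,  5.33381179e-02,  1.61415322e+00, -2.30897918e-05,
        1.47598978e+00, -1.18987899e-01]), 'joint_vel': array([ 1.66418057e-03, -9.29917768e-04, -3.08652884e-03, -1.55757655e-03,
        1.88397204e-04,  3.29300605e-06]), 'joint_efforts': array([-1.06982105e-03, -3.94898772e+01, -3.71366394e+01, -2.57369038e-04,
        3.84859362e-03,  2.09302634e-06]), 'tool_pos': array([ 0.20698712, -0.58913614,  0.23015871]), 'tool_rot': array([-9.42483608e-04,  9.85773138e-01,  1.68078637e-01, -5.85671406e-05]), 'contact_force': array([-0.23163256, -0.37387564, -1.00316321]), 'ft_torque': array([ 0.00925535, -0.05803611,  0.0322809 ]), 'grasp_force': 0.0, 'gripper_width': 0.9980064268012909}
```

View pics/top0.png

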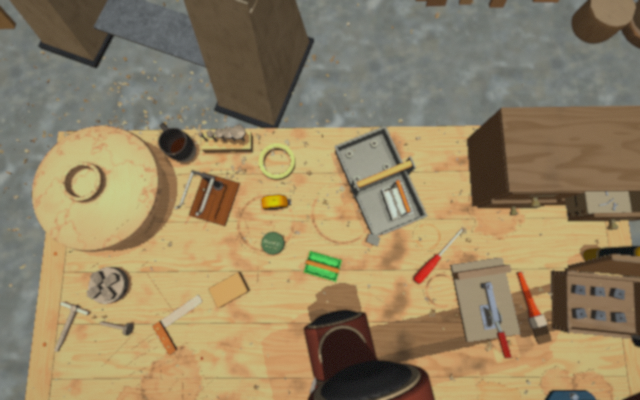

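View pics/scene0.png

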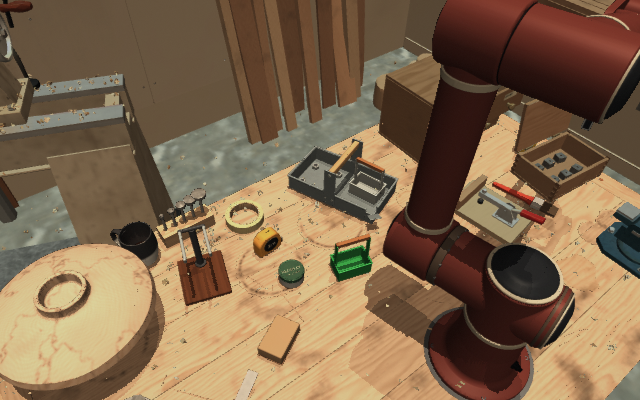

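The top view shows the tote at about (380,185), its bar from (355,187) to (412,163), the basket bail near (402,197), the spout near (373,240) and the hanger near (210,197). The scene view shows the green look-alike at (350,258) and the real basket at (368,178). Next I measure these points in both views.

Run:
```python
from h import *
for n,boxes in (('top',{'tote':(330,120,435,250),'hanger':(170,160,250,230)}),('scene',{'tote':(280,130,405,230),'hanger':(165,215,240,310)})):
    z=np.load(n+'0.npz'); im,P=z['im'],z['P']; hsv=cv2.cvtColor(im,cv2.COLOR_BGR2HSV)
    for k,(a,b,c,e) in boxes.items():
        p=P[b:e,a:c]; h=hsv[b:e,a:c].astype(int)
        print(n,k)
        if k=='tote':
            w=(h[...,1]>90)&(h[...,0]<25)&(p[...,2]>.085)&(p[...,2]<.2)
            nn,L,st,_=cv2.connectedComponentsWithStats(w.astype(np.uint8))
            for i in range(1,nn):
                if st[i,4]<15: continue
                q=p[L==i]; r=cv2.minAreaRect((q[:,:2]*1000).astype(np.float32))
                print(' wood',st[i],'med',np.median(q,0).round(3),'rect',np.round(r[0],0),np.round(r[1],0),round(r[2],1),'z pct',np.percentile(q[:,2],[5,50,95]).round(3))
            m=(p[...,2]>.03)&(p[...,2]<.06)&(h[...,1]<80)
            q=p[m]; r=cv2.minAreaRect((q[:,:2]*1000).astype(np.float32)); print(' wall rect',r, q.shape)
            print(cv2.boxPoints(r).round(0).tolist())
        else:
            m=(p[...,2]>.125)&(p[...,2]<.2); q=p[m]; px=np.argwhere(m)+[b,a]
            for i in range(0,len(q),max(1,len(q)//45)): print(px[i][::-1],q[i].round(3),im[px[i][0],px[i][1]])
            m=(p[...,2]>.006)&(p[...,2]<.04); q=p[m]; r=cv2.minAreaRect((q[:,:2]*1000).astype(np.float32)); print(' base',r)
```

```text
top tote
 wood [ 27  36  56  32 422] med [ 0.568 -0.083  0.128] rect [572. -80.] [ 25. 149.] 21.9 z pct [0.115 0.128 0.131]
 wood [ 65  60  15  33 128] med [ 0.512 -0.126  0.115] rect [ 512. -126.] [85. 10.] 17.8 z pct [0.113 0.115 0.119]
 wall rect ((555.0081176757812, -74.3719482421875), (294.67108154296875, 174.76197814941406), 22.09332275390625) (1195, 3)
[[386.0, -49.0], [451.0, -211.0], [724.0, -100.0], [659.0, 62.0]]
top hanger
[191 171] [0.576 0.4   0.143] [104 138 151]
[192 172] [0.573 0.398 0.142] [113 129 133]
[190 173] [0.57  0.402 0.144] [132 166 184]
[197 173] [0.57  0.385 0.143] [ 78  91 101]
[204 173] [0.571 0.369 0.138] [ 73  91 107]
[195 174] [0.567 0.388 0.147] [ 82 107 122]
[202 174] [0.568 0.372 0.144] [76 83 91]
[192 175] [0.566 0.398 0.14 ] [132 157 166]
[203 175] [0.564 0.368 0.148] [74 80 85]
[189 176] [0.562 0.403 0.146] [137 174 190]
[204 176] [0.562 0.367 0.144] [66 72 77]
[211 176] [0.562 0.349 0.146] [72 83 96]
[202 177] [0.561 0.373 0.139] [ 67  88 102]
[209 177] [0.559 0.354 0.146] [69 75 80]
[191 178] [0.558 0.4   0.142] [132 162 172]
[208 178] [0.558
[... 3566 characters left out ...]
[0.53  0.409 0.142] [131 153 160]
[207 247] [0.493 0.369 0.147] [136 160 171]
[208 248] [0.491 0.368 0.145] [160 184 193]
[207 249] [0.495 0.37  0.138] [102 136 156]
[184 250] [0.518 0.412 0.143] [128 150 157]
[208 251] [0.486 0.372 0.142] [134 157 166]
[209 252] [0.466 0.376 0.163] [166 191 200]
[209 253] [0.466 0.377 0.16 ] [120 139 149]
[209 254] [0.465 0.378 0.158] [52 61 68]
[209 255] [0.469 0.377 0.15 ] [52 62 73]
[183 257] [0.5   0.423 0.145] [138 160 169]
[183 259] [0.485 0.428 0.159] [149 173 185]
[186 260] [0.481 0.423 0.156] [62 73 77]
[186 262] [0.481 0.425 0.15 ] [46 53 57]
 base ((578.0201416015625, 361.4656982421875), (188.4164581298828, 278.21099853515625), 60.15107345581055)
```

```bash
cat >> h.py <<'E'
def delta(pos,yaw,tilt=None):
    """shift mm / rotvec deg in current (measured) tool axes to reach TCP pos with tool down, tool x at yaw (deg)"""
    T=tool(); a=np.radians(yaw); G=np.array([[np.cos(a),np.sin(a),0],[np.sin(a),-np.cos(a),0],[0,0,-1]])
    d=T[:3,:3].T@(np.array(pos)-T[:3,3])*1000
    print('tcp',T[:3,3].round(4),'yaw',round(np.degrees(np.arctan2(T[1,0],T[0,0])),1),'-> shift',d.round(1),'rot',R.from_matrix(T[:3,:3].T@G).as_rotvec(degrees=True).round(1))
E
python3 - <<'E'
from h import *
tips={}
for n,(a,b,c,e) in (('top',(170,160,250,230)),('scene',(165,215,240,310))):
    z=np.load(n+'0.npz'); im,P=z['im'],z['P']; p=P[b:e,a:c].reshape(-1,3); c3=im[b:e,a:c].reshape(-1,3).astype(int)
    m=(p[:,2]>.136)&(p[:,2]<.152)&(p[:,0]>.475)&(p[:,0]<.56)&(c3.sum(1)>300); q=p[m]
    s=q[:,1]+.28*(q[:,0]-.52)
    for k,mm in (('R',s<.385),('L',s>=.385)):
        w=q[mm]; f=cv2.fitLine(w[:,:2].astype(np.float32),cv2.DIST_HUBER,0,.01,.01).ravel()
        print(n,k,len(w),'ang',round(np.degrees(np.arctan(f[1]/f[0])),1),'y at x=.515',round(f[3]+(.515-f[2])*f[1]/f[0],4),'z',np.median(w[:,2]).round(4))
    m=(p[:,2]>.152)&(p[:,2]<.17); q=p[m]; print(' tips',q[np.argsort(q[:,1])].round(3).tolist())
delta((.5115,-.1265,.25),17)
E
```

```text
top R 105 ang -16.8 y at x=.515 0.3591 z 0.1435
top L 94 ang -16.8 y at x=.515 0.4152 z 0.1437
 tips [[0.469, 0.371, 0.154], [0.466, 0.371, 0.154], [0.468, 0.372, 0.159], [0.466, 0.372, 0.158], [0.465, 0.373, 0.162], [0.468, 0.373, 0.161], [0.463, 0.374, 0.16], [0.471, 0.374, 0.153], [0.468, 0.375, 0.163], [0.463, 0.375, 0.162], [0.466, 0.376, 0.161], [0.466, 0.379, 0.159], [0.482, 0.423, 0.154], [0.486, 0.423, 0.154], [0.484, 0.423, 0.153], [0.481, 0.423, 0.158], [0.484, 0.424, 0.157], [0.483, 0.424, 0.162], [0.486, 0.424, 0.156], [0.481, 0.425, 0.16], [0.478, 0.425, 0.16], [0.48, 0.426, 0.164], [0.486, 0.426, 0.158], [0.483, 0.427, 0.162], [0.478, 0.427, 0.159], [0.483, 0.429, 0.163], [0.481, 0.43, 0.159]]
scene R 85 ang -17.2 y at x=.515 0.3601 z 0.1441
scene L 73 ang -17.1 y at x=.515 0.4161 z 0.1446
 tips [[0.464, 0.372, 0.161], [0.466, 0.373, 0.154], [0.466, 0.373, 0.163], [0.463, 0.373, 0.16], [0.471, 0.374, 0.16], [0.465, 0.374, 0.161], [0.463, 0.375, 0.161], [0.466, 0.376, 0.152], [0.466, 0.376, 0.163], [0.462, 0.376, 0.159], [0.466, 0.377, 0.16], [0.465, 0.378, 0.158], [0.481, 0.423, 0.156], [0.483, 0.424, 0.161], [0.481, 0.424, 0.152], [0.479, 0.425, 0.163], [0.478, 0.426, 0.161], [0.481, 0.426, 0.165], [0.48, 0.426, 0.156], [0.481, 0.427, 0.162], [0.485, 0.427, 0.161], [0.48, 0.428, 0.161], [0.485, 0.428, 0.159], [0.479, 0.428, 0.158], [0.481, 0.429, 0.16], [0.483, 0.43, 0.155]]
tcp [ 0.207  -0.5891  0.2302] yaw 19.4 -> shift [ 440.6 -335.6  -19.1] rot [-0.1 -0.   2.4]
```

Both views agree. The bail is at (0.5115, -0.1265), top z 0.115. The tote bar is at (0.568, -0.080), top z 0.129, with tote yaw 22°. The hanger seat is about (0.513, 0.388), yaw -17°. I'm moving above the basket.

Emit:
play_rows --steps '[[[30,-22,-2,0,0,0],[65,-49,-4,0,0,0],[100,-76,-6,0,0,1],[134,-102,-8,0,0,1],[168,-128,-10,0,0,2],[201,-154,-12,0,0,2],[234,-179,-14,0,0,2],[267,-204,-16,0,0,2],[300,-229,-18,0,0,2],[333,-254,-19,0,0,2.4],[366,-279,-19,0,0,2.4],[395,-301,-19,0,0,2.4]]]' --claw 1

```text
time: 1.1
tool_pos: [0.4798, -0.174, 0.2502]
tool_rot: [0.0, 0.989, 0.147, 0.0]
contact_force: [1.2, -0.5, -1.0]
gripper_width: 0.999
grasp_force: 0.0
```

Emit:
play_rows --steps '[[[20,-15,0,0,0,0],[37,-28,0,0,0,0],[45,-34,0,0,0,0],[45,-34,0,0,0,0],[45,-34,0,0,0,0]]]'

```text
time: 1.52
tool_pos: [0.512, -0.1306, 0.2499]
tool_rot: [0.0, 0.989, 0.148, -0.001]
contact_force: [-0.1, -0.4, 0.3]
gripper_width: 1.0
grasp_force: 0.0
```

Run:
```python
from h import *
im,d,P=cloud('wrist'); cv2.imwrite('pics/w1.png',im); h=cv2.cvtColor(im,cv2.COLOR_BGR2HSV).astype(int)
w=((h[...,1]>90)&(h[...,0]<25)&(P[...,2]>.085)&(P[...,2]<.2)).astype(np.uint8)
nn,L,st,_=cv2.connectedComponentsWithStats(w)
for i in range(1,nn):
    if st[i,4]<80: continue
    q=P[L==i]; q=q[q[:,2]>np.percentile(q[:,2],90)-.006]; r=cv2.minAreaRect((q[:,:2]*1000).astype(np.float32))
    print(st[i],'rect',np.round(r[0],1),np.round(r[1],1),round(r[2],1),'z',np.percentile(q[:,2],[5,50,95]).round(4))
delta((.5115,-.1265,.25),17)
```

```text
[  510    41   130   279 20630] rect [ 542.2 -340.9] [ 4.6 82.2] 89.6 z [0.1783 0.1876 0.1985]
[ 182   87  192   38 3713] rect [568.6 -80.5] [ 15.9 150.4] 21.9 z [0.1255 0.1281 0.1295]
[ 308  134   12   96 1088] rect [ 513.9 -126.9] [85.4  9.8] 17.0 z [0.1137 0.1153 0.1165]
[  19  260   90   52 1471] rect [341.3  77. ] [85.3 12.1] 73.8 z [0.1066 0.1109 0.1124]
tcp [ 0.5118 -0.1311  0.25  ] yaw 16.9 -> shift [ 1.  -4.5 -0. ] rot [ 0.   0.1 -0.1]
```

View pics/w1.png

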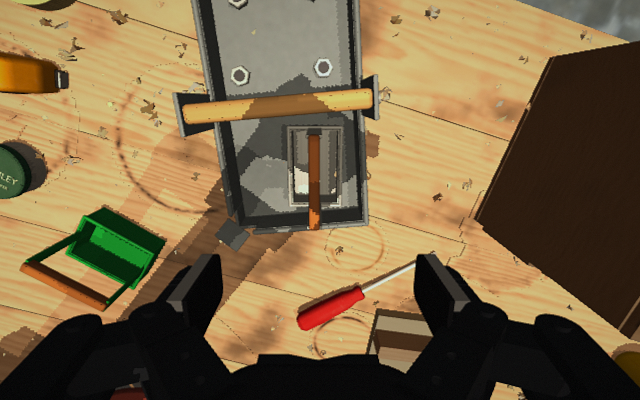

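The wrist picture shows the bail from about (315,135) to (315,228), the tote bar along row 105, the hangered look-alike in green at the left, and nuts at (240,75) and (322,67). The bail measures (0.514, -0.127), yaw 17°, top z 0.115, which matches. I'm descending to grasp it.

Emit:
play_rows --steps '[[[3,-3,20,0,0,0],[3,-3,50,0,0,0],[3,-3,80,0,0,0],[3,-3,110,0,0,0],[3,-3,135,0,0,0],[3,-3,150,0,0,0],[3,-3,158,0,0,0],[3,-3,158,0,0,0],[3,-3,158,0,0,0]]]'

```text
time: 2.32
tool_pos: [0.5143, -0.1276, 0.0929]
tool_rot: [0.0, 0.989, 0.147, 0.0]
contact_force: [-0.6, -0.2, 0.2]
gripper_width: 1.001
grasp_force: 0.0
```

Emit:
play_rows --steps '[[[0,0,0,0,0,0],[0,0,0,0,0,0],[0,0,0,0,0,0],[0,0,0,0,0,0],[0,0,0,0,0,0],[0,0,0,0,0,0],[0,0,0,0,0,0],[0,0,0,0,0,0],[0,0,0,0,0,0],[0,0,0,0,0,0]]]' --claw -1

```text
time: 3.15
tool_pos: [0.5147, -0.1265, 0.0927]
tool_rot: [-0.0, 0.989, 0.147, 0.0]
contact_force: [0.5, 0.6, 3.5]
gripper_width: 0.102
grasp_force: 59.0
```

Emit:
play_rows --steps '[[[0,0,-5,0,0,0],[0,0,-15,0,0,0],[0,0,-30,0,0,0],[0,0,-48,0,0,0],[0,0,-68,0,0,0],[0,0,-90,0,0,0],[0,0,-115,0,0,0],[0,0,-140,0,0,0],[0,0,-165,0,0,0],[0,0,-187,0,0,0],[0,0,-202,0,0,0],[0,0,-207,0,0,0]]]'

```text
time: 4.15
tool_pos: [0.5152, -0.1271, 0.3033]
tool_rot: [0.002, 0.989, 0.147, 0.002]
contact_force: [1.4, -0.1, -1.1]
gripper_width: 0.103
grasp_force: 58.5
```

Emit:
play_rows --steps '[[[1,-8,0,0,0,-1],[3,-24,0,0,0,-3],[6,-48,0,0,0,-6],[9,-78,0,0,0,-9],[13,-110,0,0,0,-12],[17,-142,0,0,0,-15],[21,-174,0,0,0,-18],[24,-206,0,0,0,-21],[28,-238,0,0,0,-24],[32,-270,0,0,0,-27],[36,-302,0,0,0,-30],[40,-334,0,0,0,-33]]]'

```text
time: 5.15
tool_pos: [0.4534, 0.2062, 0.2972]
tool_rot: [-0.0, 0.906, 0.424, -0.002]
contact_force: [-0.3, 0.1, -1.3]
gripper_width: 0.109
grasp_force: 58.5
```

Run:
```python
from h import *
s=manip.state(); print(s['gripper_width'],s['grasp_force'],s['contact_force'])
delta((.4174,.4172,.30),73)
```

```text
0.10898071173376436 58.52672874927521 [-0.31877564  0.10486053 -1.29912768]
tcp [0.4534 0.2062 0.2972] yaw 50.2 -> shift [ 139.  -162.9   -2.9] rot [ -0.1   0.1 -22.8]
```

Emit:
play_rows --steps '[[[18,-21,0,0,0,-3],[36,-42,0,0,0,-6],[54,-63,0,0,0,-9],[72,-84,0,0,0,-12],[89,-104,0,0,0,-15],[105,-123,0,0,0,-18],[119,-140,0,0,0,-20],[129,-152,0,0,0,-22],[135,-159,-1,0,0,-22.8],[139,-163,-2,0,0,-22.8],[139,-163,-2,0,0,-22.8],[139,-163,-2,0,0,-22.8]]]'

```text
time: 6.15
tool_pos: [0.4201, 0.4153, 0.3012]
tool_rot: [0.0, 0.805, 0.593, -0.0]
contact_force: [-0.2, 0.1, -1.7]
gripper_width: 0.106
grasp_force: 58.5
```

Run:
```python
from h import *
T0=tool(); print(T0[:3,3])
for n in ('wrist','scene'):
    im,d,P=cloud(n); cv2.imwrite(f'pics/{n}2.png',im)
    h=cv2.cvtColor(im,cv2.COLOR_BGR2HSV).astype(int)
    w=((h[...,1]>90)&(h[...,0]<25)&(P[...,2]>.28)&(P[...,2]<.34)&(np.hypot(P[...,0]-T0[0,3],P[...,1]-T0[1,3])<.06)).astype(np.uint8)
    q=P[w>0]
    if len(q)>20:
        r=cv2.minAreaRect((q[:,:2]*1000).astype(np.float32)); print(n,len(q),'bail',np.round(r[0],1),np.round(r[1],1),round(r[2],1),'z',np.percentile(q[:,2],[5,50,95]).round(4))
    m=(P[...,2]>.152)&(P[...,2]<.17)&(np.abs(P[...,0]-.474)<.025)&(np.abs(P[...,1]-.40)<.04); q=P[m]
    for k in (q[:,1]<.4,q[:,1]>=.4): print(' tip',k.sum(), np.median(q[k],0).round(4) if k.any() else '')
delta((.4174,.4172,.17),73)
```

```text
[0.42007034 0.4152986  0.30119497]
wrist 4168 bail [422.1 413.4] [84.7 35.1] 85.0 z [0.3224 0.324  0.3251]
 tip 67 [0.4672 0.3754 0.1607]
 tip 67 [0.4825 0.4265 0.1615]
scene 248 bail [419.6 413.9] [85.4 14.2] 73.0 z [0.3133 0.323  0.3258]
 tip 0 
 tip 0 
tcp [0.4202 0.415  0.3014] yaw 72.7 -> shift [  1.3  -3.4 131.4] rot [ 0.   0.  -0.3]
```

View pics/wrist2.png

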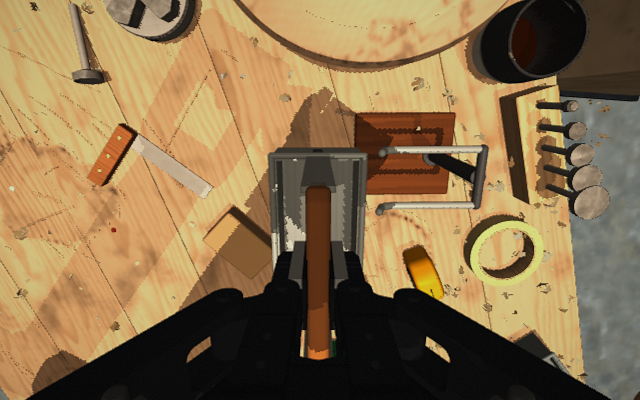

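The wrist view shows the basket held straight at (318,250), with the prong tips at (383,152) and (380,208), measured near (0.467, 0.375) and (0.4825, 0.4265). They match the first estimate, so I lower in front of the prongs and then go in.

Emit:
play_rows --steps '[[[1,-3,10,0,0,0],[1,-3,30,0,0,0],[1,-3,55,0,0,0],[1,-3,80,0,0,0],[1,-3,102,0,0,0],[1,-3,118,0,0,0],[1,-3,127,0,0,0],[1,-3,131,0,0,0],[1,-3,131,0,0,0],[1,-3,131,0,0,0]]]'

```text
time: 7.08
tool_pos: [0.4178, 0.4179, 0.1713]
tool_rot: [-0.0, 0.805, 0.593, 0.001]
contact_force: [0.5, 0.5, -2.0]
gripper_width: 0.107
grasp_force: 58.5
```

Run:
```python
from h import *
delta((.5145,.390,.17),73); print(manip.state()['contact_force'])
im,d,P=cloud('wrist'); m=(P[...,2]>.152)&(P[...,2]<.17)&(np.abs(P[...,0]-.474)<.025)&(np.abs(P[...,1]-.40)<.04); q=P[m]
for k in (q[:,1]<.4,q[:,1]>=.4): print(' tip',k.sum(), np.median(q[k],0).round(4) if k.any() else '', q[k][:,2].max() if k.any() else '')
```

```text
tcp [0.4178 0.4179 0.1713] yaw 72.7 -> shift [  2.  100.6   1.4] rot [ 0.1 -0.1 -0.3]
[ 0.48628864  0.53739131 -1.98840679]
 tip 152 [0.4681 0.3766 0.1578] 0.16265133361972064
 tip 222 [0.482  0.4273 0.1613] 0.1638619137099365
```

Emit:
play_rows --steps '[[[2,5,0,0,0,0],[2,15,0,0,0,0],[2,27,0,0,0,0],[2,39,0,0,0,0],[2,51,0,0,0,0],[2,63,0,0,0,0],[2,75,0,0,0,0],[2,86,0,0,0,0],[2,94,0,0,0,0],[2,99,0,0,0,0],[2,100,0,0,0,0],[2,100,0,0,0,0]]]'

```text
time: 8.13
tool_pos: [0.5135, 0.3898, 0.1701]
tool_rot: [-0.0, 0.805, 0.593, -0.0]
contact_force: [-0.4, 0.4, -0.7]
gripper_width: 0.105
grasp_force: 58.5
```

Emit:
play_rows --steps '[[[0,0,5,0,0,0],[0,0,11,0,0,0],[0,0,17,0,0,0],[0,0,23,0,0,0],[0,0,28,0,0,0],[0,0,31,0,0,0],[0,0,33,0,0,0],[0,0,35,0,0,0],[0,0,35,0,0,0]]]'

```text
time: 8.88
tool_pos: [0.5133, 0.3899, 0.1349]
tool_rot: [-0.0, 0.805, 0.593, -0.0]
contact_force: [0.3, -0.3, -1.6]
gripper_width: 0.103
grasp_force: 58.5
```

Run:
```python
from h import *
delta((.5145,.390,.1345),73); print(manip.state()['contact_force'])
im,d,P=cloud('scene'); cv2.imwrite('pics/s3.png',cv2.resize(im[190:330,120:320],None,fx=3,fy=3))
```

```text
tcp [0.5133 0.3899 0.1349] yaw 72.8 -> shift [0.5 1.1 0.4] rot [-0.   0.  -0.2]
[ 0.30626472 -0.34626818 -1.64008616]
```

View pics/s3.png

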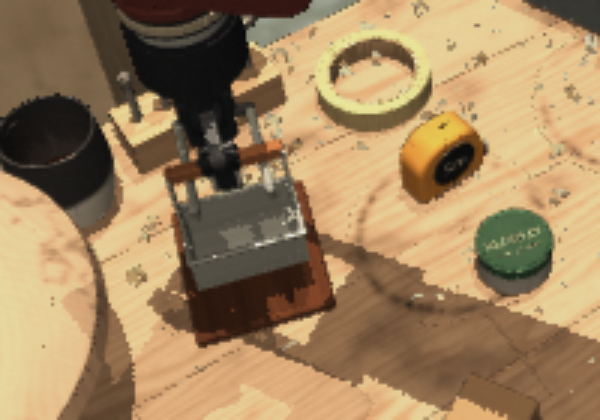

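The crop shows the bail across both prongs near (225,162), with the basket upright underneath. I lower 2 mm more, open part way, and withdraw upward.

Emit:
play_rows --steps '[[[0,0,1,0,0,0],[0,0,2,0,0,0],[0,0,2,0,0,0]]]'

```text
time: 9.18
tool_pos: [0.5137, 0.3901, 0.1336]
tool_rot: [0.0, 0.805, 0.593, 0.0]
contact_force: [-0.4, 0.3, -1.4]
gripper_width: 0.101
grasp_force: 58.7
```

Emit:
play_rows --steps '[[[0,0,0,0,0,0],[0,0,0,0,0,0],[0,0,0,0,0,0],[0,0,0,0,0,0],[0,0,0,0,0,0],[0,0,0,0,0,0]]]' --claw -0.35

```text
time: 9.68
tool_pos: [0.5134, 0.39, 0.1334]
tool_rot: [-0.0, 0.805, 0.593, 0.0]
contact_force: [-0.3, -0.0, -0.5]
gripper_width: 0.327
grasp_force: 0.0
```

Emit:
play_rows --steps '[[[0,0,-3,0,0,0],[0,0,-9,0,0,0],[0,0,-17,0,0,0],[0,0,-27,0,0,0],[0,0,-39,0,0,0],[0,0,-55,0,0,0],[0,0,-75,0,0,0],[0,0,-98,0,0,0],[0,0,-122,0,0,0],[0,0,-142,0,0,0],[0,0,-152,0,0,0],[0,0,-155,0,0,0]]]'

```text
time: 10.68
tool_pos: [0.5144, 0.3906, 0.2927]
tool_rot: [0.0, 0.805, 0.593, 0.003]
contact_force: [1.1, 0.7, 0.3]
gripper_width: 0.324
grasp_force: 0.0
```

Run:
```python
from h import *
for n in ('wrist','scene'):
    im,d,P=cloud(n)
    h=cv2.cvtColor(im,cv2.COLOR_BGR2HSV).astype(int)
    w=((h[...,1]>90)&(h[...,0]<25)&(P[...,2]>.12)&(P[...,2]<.19)&(np.hypot(P[...,0]-.514,P[...,1]-.389)<.06)).astype(np.uint8)
    q=P[w>0]
    if len(q)>20:
        r=cv2.minAreaRect((q[:,:2]*1000).astype(np.float32)); print(n,len(q),'bail',np.round(r[0],1),np.round(r[1],1),round(r[2],1),'z',np.percentile(q[:,2],[5,50,95]).round(4))
delta((.5686,-.0805,.25),112)
```

```text
wrist 1169 bail [517.4 386.9] [85.8 95.9] 72.6 z [0.1419 0.1562 0.1575]
scene 274 bail [536.8 382.6] [85.2 67. ] 75.4 z [0.1409 0.1548 0.1587]
tcp [0.5135 0.39   0.2891] yaw 72.8 -> shift [-433.1  192.    38.8] rot [  0.1  -0.  -39.2]
```

The bail top is at z 0.156 on the prongs, so the basket is hung. Now I go to the tote handle.

Emit:
play_rows --steps '[[[-10,4,0,0,0,-1],[-30,13,0,0,0,-3],[-60,27,0,0,0,-6],[-94,42,0,0,0,-10],[-128,57,0,0,0,-14],[-162,72,0,0,0,-18],[-196,87,0,0,0,-22],[-230,102,5,0,0,-26],[-264,117,10,0,0,-30],[-298,132,15,0,0,-34],[-332,147,20,0,0,-37],[-366,162,25,0,0,-39.2]]]' --claw 1

```text
time: 11.78
tool_pos: [0.5585, -0.0093, 0.2608]
tool_rot: [-0.002, 0.559, 0.829, -0.001]
contact_force: [1.6, 0.5, 0.6]
gripper_width: 0.999
grasp_force: 0.0
```

Run:
```python
from h import *
delta((.5686,-.0805,.22),112)
```

```text
tcp [ 0.5585 -0.0093  0.2608] yaw 112.1 -> shift [-69.9 -17.3  40.7] rot [-0.2 -0.1  0.1]
```

Emit:
play_rows --steps '[[[-22,-5,8,0,0,0],[-45,-11,18,0,0,0],[-62,-15,28,0,0,0],[-69,-17,36,0,0,0],[-70,-17,40,0,0,0],[-70,-17,40,0,0,0],[-70,-17,40,0,0,0]]]'

```text
time: 12.37
tool_pos: [0.5697, -0.0779, 0.2226]
tool_rot: [-0.001, 0.559, 0.829, -0.0]
contact_force: [-0.1, -0.4, -0.3]
gripper_width: 1.003
grasp_force: 0.0
```

Run:
```python
from h import *
im,d,P=cloud('wrist'); cv2.imwrite('pics/w4.png',im); h=cv2.cvtColor(im,cv2.COLOR_BGR2HSV).astype(int)
for n in ('wrist','top'):
    if n=='top': im,d,P=cloud('top'); h=cv2.cvtColor(im,cv2.COLOR_BGR2HSV).astype(int)
    w=((h[...,1]>90)&(h[...,0]<28)&(P[...,2]>.12)&(P[...,2]<.136)&(np.hypot(P[...,0]-.568,P[...,1]+.08)<.09)).astype(np.uint8)
    q=P[w>0]
    if len(q)>20:
        r=cv2.minAreaRect((q[:,:2]*1000).astype(np.float32)); print(n,len(q),'bar',np.round(r[0],1),np.round(r[1],1),round(r[2],1),'z',np.percentile(q[:,2],[5,50,95]).round(4))
delta((.5686,-.0805,.099),112)
```

```text
wrist 3893 bar [567.9 -80.8] [ 33.  157.5] 21.7 z [0.1256 0.1281 0.1294]
top 42 bar [564.2 -81.7] [ 15.  148.3] 18.9 z [0.1248 0.1281 0.1308]
tcp [ 0.5703 -0.0779  0.2239] yaw 112.0 -> shift [ -1.7  -2.6 124.9] rot [0. 0. 0.]
```

View pics/w4.png

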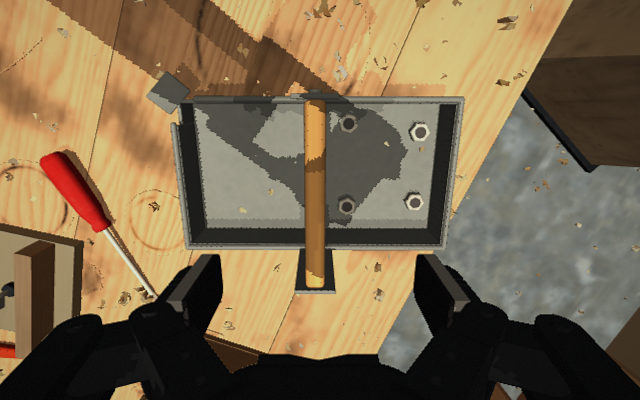

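The wrist view shows the bar along column 315, all four nuts in the right half at (348,124), (420,131), (347,206), (414,202), and the spout at upper left (168,93). I'm descending on the bar.

Emit:
play_rows --steps '[[[-2,-3,12,0,0,0],[-2,-3,32,0,0,0],[-2,-3,56,0,0,0],[-2,-3,80,0,0,0],[-2,-3,100,0,0,0],[-2,-3,115,0,0,0],[-2,-3,123,0,0,0],[-2,-3,125,0,0,0],[-2,-3,125,0,0,0],[-2,-3,125,0,0,0]]]'

```text
time: 13.3
tool_pos: [0.5688, -0.082, 0.0995]
tool_rot: [0.001, 0.559, 0.829, 0.0]
contact_force: [-0.8, -0.4, 0.7]
gripper_width: 0.997
grasp_force: 0.0
```

Emit:
play_rows --steps '[[[0,0,0,0,0,0],[0,0,0,0,0,0],[0,0,0,0,0,0],[0,0,0,0,0,0],[0,0,0,0,0,0],[0,0,0,0,0,0],[0,0,0,0,0,0],[0,0,0,0,0,0],[0,0,0,0,0,0],[0,0,0,0,0,0]]]' --claw -1

```text
time: 14.13
tool_pos: [0.5684, -0.0819, 0.0987]
tool_rot: [0.0, 0.56, 0.829, 0.0]
contact_force: [2.1, 0.3, 1.8]
gripper_width: 0.177
grasp_force: 59.9
```

Emit:
play_rows --steps '[[[0,0,-3,0,0,0],[0,0,-9,0,0,0],[0,0,-18,0,0,0],[0,0,-30,0,0,0],[0,0,-45,0,0,0],[0,0,-62,0,0,0],[0,0,-80,0,0,0],[0,0,-98,0,0,0],[0,0,-116,0,0,0],[0,0,-132,0,0,0],[0,0,-144,0,0,0],[0,0,-150,0,0,0]]]'

```text
time: 15.13
tool_pos: [0.5687, -0.0822, 0.2514]
tool_rot: [0.002, 0.56, 0.829, 0.001]
contact_force: [0.7, 0.5, -5.5]
gripper_width: 0.176
grasp_force: 58.9
```

Held. I tilt slowly toward the spout corner, first to about 16°.

Emit:
play_rows --steps '[[[0,0,0,-0.5,-0.5,0],[0,0,0,-1.5,-1.3,0],[0,0,0,-3,-2.7,0],[0,0,0,-4.5,-4,0],[0,0,0,-6,-5.4,0],[0,0,0,-7.5,-6.7,0],[0,0,0,-8.7,-7.8,0],[0,0,0,-9.6,-8.6,0],[0,0,0,-10.4,-9.4,0],[0,0,0,-11.1,-10,0],[0,0,0,-11.6,-10.5,0],[0,0,0,-12,-10.8,0]]]'

```text
time: 16.13
tool_pos: [0.5677, -0.0818, 0.2479]
tool_rot: [0.136, 0.554, 0.821, 0.034]
contact_force: [0.1, -0.0, -6.4]
gripper_width: 0.177
grasp_force: 58.9
```

Emit:
play_rows --steps '[[[0,0,0,0,0,0],[0,0,0,0,0,0],[0,0,0,0,0,0],[0,0,0,0,0,0],[0,0,0,0,0,0],[0,0,0,0,0,0],[0,0,0,0,0,0],[0,0,0,0,0,0]]]'

```text
time: 16.8
tool_pos: [0.568, -0.0819, 0.2483]
tool_rot: [0.136, 0.554, 0.821, 0.034]
contact_force: [0.8, 0.5, -5.7]
gripper_width: 0.18
grasp_force: 58.9
```

Run:
```python
from h import *
print(tool().round(3)); s=manip.state(); print(s['joint_pos'],s['contact_force'],s['grasp_force'])
im,d,P=cloud('wrist'); cv2.imwrite('pics/w5.png',im); print(tool()[:3,3])
```

```text
[[-0.349  0.9    0.261  0.568]
 [ 0.918  0.384 -0.095 -0.082]
 [-0.186  0.207 -0.961  0.248]
 [ 0.     0.     0.     1.   ]]
[-0.2607515  -0.26165115  1.89414889 -0.02615673  1.22858998 -0.63861476] [ 0.76607057  0.54873744 -5.73008394] 58.9291387796402
[ 0.56800983 -0.08190742  0.24829607]
```

View pics/w5.png

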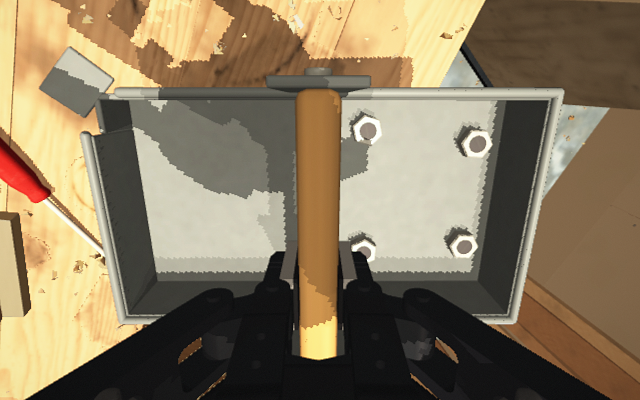

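```bash
cat >> h.py <<'E'
def floor():
    im,d,P=cloud('wrist'); T=tool(); m=np.zeros(d.shape,bool); m[130:240,170:460]=1
    Q=(P-T[:3,3])@T[:3,:3]; m&=(Q[...,2]>.07)&(Q[...,2]<.16)&(d>0)
    q=P[m]
    for _ in range(6):
        c=q.mean(0); n=np.linalg.svd(q-c,full_matrices=False)[2][2]; n*=np.sign(n[2]); r=(q-c)@n; q=q[np.abs(r)<max(.004,1.0*r.std())]
    print('floor normal',n.round(3),'tilt',np.degrees(np.arccos(n[2])).round(1),'n',len(q),'tool-z angle',np.degrees(np.arccos(-n@T[:3,2])).round(1),'in tool',(T[:3,:3].T@n).round(3)); return im,P
E
python3 - <<'E'
from h import *
floor(); print(tool()[:3,2])
E
```

```text
floor normal [-0.258  0.094  0.961] tilt 16.0 n 26534 tool-z angle 0.2 in tool [-0.002  0.002 -1.   ]
[ 0.26119491 -0.09523391 -0.96057676]
```

The tote follows the tool exactly, and the nuts have not slid yet. I tilt further, gently.

Emit:
play_rows --steps '[[[0,0,0,-0.5,-0.4,0],[0,0,0,-1.1,-1,0],[0,0,0,-1.7,-1.5,0],[0,0,0,-2.3,-2,0],[0,0,0,-2.9,-2.6,0],[0,0,0,-3.5,-3.1,0],[0,0,0,-4.1,-3.7,0],[0,0,0,-4.7,-4.2,0],[0,0,0,-5.3,-4.7,0],[0,0,0,-5.9,-5.3,0],[0,0,0,-6.4,-5.7,0],[0,0,0,-6.7,-6,0]]]'

```text
time: 17.9
tool_pos: [0.5678, -0.0818, 0.2481]
tool_rot: [0.211, 0.546, 0.809, 0.053]
contact_force: [0.1, 0.7, -6.1]
gripper_width: 0.177
grasp_force: 59.0
```

Emit:
play_rows --steps '[[[0,0,0,-0.5,-0.4,0],[0,0,0,-1.1,-1,0],[0,0,0,-1.7,-1.5,0],[0,0,0,-2.3,-2,0],[0,0,0,-2.9,-2.6,0],[0,0,0,-3.5,-3.1,0],[0,0,0,-4.1,-3.7,0],[0,0,0,-4.7,-4.2,0],[0,0,0,-5.3,-4.7,0],[0,0,0,-5.9,-5.3,0],[0,0,0,-6.4,-5.7,0],[0,0,0,-6.7,-6,0]]]'

```text
time: 18.9
tool_pos: [0.5678, -0.0818, 0.2481]
tool_rot: [0.285, 0.535, 0.792, 0.071]
contact_force: [0.5, -0.5, -6.4]
gripper_width: 0.176
grasp_force: 59.1
```

Emit:
play_rows --steps '[[[0,0,0,0,0,0],[0,0,0,0,0,0],[0,0,0,0,0,0],[0,0,0,0,0,0],[0,0,0,0,0,0],[0,0,0,0,0,0],[0,0,0,0,0,0],[0,0,0,0,0,0],[0,0,0,0,0,0],[0,0,0,0,0,0],[0,0,0,0,0,0],[0,0,0,0,0,0]]]'

```text
time: 19.9
tool_pos: [0.568, -0.0819, 0.2483]
tool_rot: [0.285, 0.535, 0.792, 0.071]
contact_force: [-0.4, -0.1, -6.3]
gripper_width: 0.18
grasp_force: 59.1
```

Run:
```python
from h import *
s=manip.state(); print(s['joint_pos'],s['contact_force'],s['grasp_force'])
im,P=floor(); cv2.imwrite('pics/w6.png',im); print(tool().round(3))
```

```text
[-0.24433002 -0.45098971  2.09840338 -0.07425781  0.90230125 -0.59933606] [-0.41530825 -0.07448243 -6.29740343] 59.101848006248474
floor normal [-0.524  0.189  0.83 ] tilt 33.9 n 26966 tool-z angle 0.3 in tool [-0.004  0.003 -1.   ]
[[-0.266  0.807  0.527  0.568]
 [ 0.888  0.418 -0.191 -0.082]
 [-0.375  0.418 -0.828  0.248]
 [ 0.     0.     0.     1.   ]]
```

View pics/w6.png

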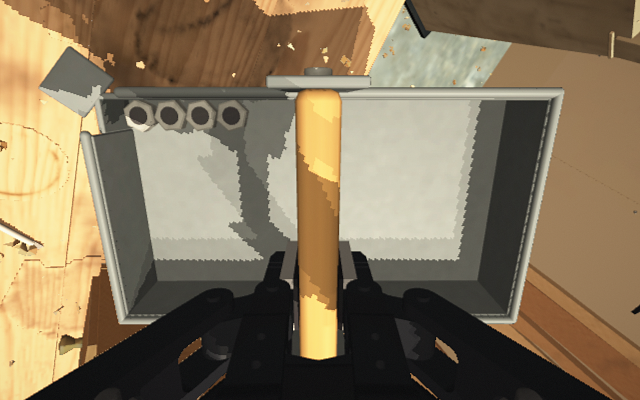

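All four nuts lie in a row along the +y wall at the spout end, at (139,115), (170,115), (201,115) and (231,115). I check how far each is from the corner, and that the basket is still hung.

Run:
```python
from h import *
im,d,P=cloud('wrist'); T=tool(); Q=((P-T[:3,3])@T[:3,:3])*1000
tote_rel=lambda q: np.stack([q[...,1],q[...,0],99-q[...,2]],-1)  # tote axes, about grasp
X=tote_rel(Q)
fl=X[150:230,190:260].reshape(-1,3); print('floor z',np.median(fl[:,2]))
# extent of floor/walls from depth rims
m=(X[...,2]>42)&(X[...,2]<54)&(np.abs(X[...,0])<145)&(np.abs(X[...,1])<85); w=X[m]; print('rim x',np.percentile(w[:,0],[1,99]),'y',np.percentile(w[:,1],[1,99]))
xo=np.percentile(w[:,0],[1,99]).mean(); yo=np.percentile(w[:,1],[1,99]).mean()
for u,v in ((139,115),(170,115),(201,115),(231,115)):
    p=X[v-11:v+12,u-11:u+12].reshape(-1,3); p=p[(p[:,2]>9)&(p[:,2]<20)]; c=np.median(p,0) if len(p) else None
    print(u,v,len(p),c, 'dist',np.linalg.norm(c[:2]-[-131+xo,71+yo]) if c is not None else '')
print('foot z',(T[:3,3]+T[:3,:3]@(np.array([75,-135,99])/1000))[2])
im,d,P=cloud('scene'); h=cv2.cvtColor(im,cv2.COLOR_BGR2HSV).astype(int)
q=P[(h[...,1]>110)&(h[...,0]<20)&(P[...,2]>.15)&(P[...,2]<.165)&(np.hypot(P[...,0]-.514,P[...,1]-.389)<.055)]
print('bail',len(q),np.median(q,0).round(4),manip.state()['time'])
```

```text
floor z 3.6389453855357274
rim x [-137.01583043  136.22404218] y [-73.25504945  79.23261665]
139 115 526 [-119.98721535   62.60283965   14.04472737] dist 16.118240318947272
170 115 518 [-99.13311886  62.59396497  14.01671194] dist 34.215910908718044
201 115 518 [-78.48641034  62.57908572  13.91682667] dist 54.12573030103705
231 115 519 [-58.13554768  62.59405202  13.88056431] dist 74.14120493938316
foot z 0.0818832096050501
bail 200 [0.5121 0.3894 0.1558] 20.05
```

```bash
python3 -c "
from plant import order
print(order.job_done())"
```

```text
the job is handed in; nothing more can be done
None
```

I handed the job in at about 20 s of the 64 s allowed, with the basket hung on both prongs and the tote held in the air at 34°; all four nuts are in the spout corner (farthest about 74 mm from it, limit 90 mm), but the hand-in returned no verdict.

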